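# Take the blade off a small fan: undo the left-hand spinner nut and stow the parts

### The arm

A 6-joint arm with a two-finger parallel gripper is mounted at the origin on the work surface; the furniture and walls round the work are solid. World frame = base frame: x ahead of the robot, y to its left, z up, the work surface at z = 0. Lengths are in mm, angles in rad, forces in N, time in s.
With the tool pointing down it reaches from about 350 to 875 mm from the base axis. Payload 4.2 kg.
Tool frame: the origin (TCP) lies between the finger pads, 19 mm behind the fingertips; this is the grasp point; z points along the fingers, y is the line along which they close (so a half turn about z gives the same grasp; the last joint's range is limited). The gripper opens to 87 mm and grips with 3 to 60 N. Pads are 19 mm wide; open, the fingers measure 117 mm over their backs; the gripper's body (75 mm by 190 mm) begins 51 mm behind the grasp point.
Start: joints at [-0.999, 0.385, 0.008, 0, -1.194, -0.259], TCP at [192.343, -594.646, 241.25] pointing down, gripper open.
Joint ranges: [-3.14, 3.14], [-1.21, 2.06], [-1.07, 1.41], [-3.16, 2.05], [-2.99, -0.16], [-3.1, 3.1]. Speed limits (rad/s): [2.79, 2.79, 3.14, 3.14, 3.14, 3.14].

### API

Orientations are given as a unit quaternion [x, y, z, w].
In Python, from bench import bot, vision, job_done, masks_of, spot_point gives the robot as it stands.
- The arm moves only by the tool step_arm, never from a script. Its argument "deltas" is text: rows parted by semicolons, each of 7 numbers parted by spaces: the finger opening in mm, from 0 to 87, then the shift along the tool's x, y, z in units of 30 mm (1.0 is 30 mm), then the turn, a rotation vector about the tool's x, y, z in units of 5 degrees (1.0 is 5 degrees). A call has 1 to 10 rows; each row shifts and turns the commanded pose from where the row before left it, along the tool's axes as they then stand; what a row does not reach is not made up. A row lasts 1/12 s, in which the tool goes at most 41.7 mm and 7.16 degrees, less where a joint would pass 70% of its speed; a pose out of reach is approached as far as the arm can. A call is refused whole if a number of a shift passes 1 or a number of a turn 1, either way. A call with a gripper value outside its range is refused whole. The fingers move at their own pace and stop on an object; "grip_force" is the grip in N (left out, the last holds). Time passes only in rows, so rows that do not move let the fingers close. It gives the time, the measured TCP pose, the force, the opening and the grip force at its end, in the units of the state.
- bot.observe(): the state, without advancing time (a new reading comes with each control period).
- vision.read_camera(name): name is "side" or "top"; returns a dict with "pixels" (420x560x3 uint8, red, green, blue), "camera_matrix" (3x3 intrinsics, pixels), "D" ([k1, k2, p1, p2, k3] as OpenCV has them; the pictures are not rectified), "world_to_cam" (4x4, takes a point from world to camera coordinates). Camera axes: x right, y down, z forward; pixel columns grow to the right and rows downward; lengths in mm; the calibration is good to about 2 mm. A picture is of the moment at which its call begins. There is no depth.
- job_done(): hands the job in; it is judged then, once.
Trained networks look in the newest picture that a camera, given by its name, has taken for a name from the list of things; names that differ only in an ending like _2 or _b are one class to them, and where a whole thing is asked for, a point or a joint stands for the part that bears it (a point fixed in the world has none). Each returns a list of dicts, best first, with "confidence" (0 to 1); they miss things now and then, are a little off and sometimes report something else, mostly with a low value. They report only what shows in the picture. A call takes as long as a camera call. They do not tell look-alikes from the thing itself.
- masks_of(camera, name): "pixels" (420x560 bool, what is visible of it).
- spot_point(camera, name): "point" ([x, y, z] in mm, in world coordinates, good to about 4 mm: a listed point, or the origin of a listed thing).
The state is a dict: "time_s": time; "joints": joint angles; "qd": joint speeds; "effort": joint torques, N m; "position": TCP position; "orientation": TCP orientation; "force": force on the tool from outside, world axes, zero at the start; "torque": the same for the moment, N m; "opening": finger opening in mm; "grasp_force": force on a finger pad.
Only numpy, scipy, OpenCV 4.12 (cv2) and the standard library are available. Lean on these libraries where they do the work, as an engineer would, in place of code of your own. Each camera call takes 0.05 s, during which the arm holds its last target. There are 200 camera calls.

### The job

Take the blade off the small fan that lies on its back on the worktop, so that it can be cleaned. The ribbed spinner nut on top has a left-hand thread: turn it clockwise as seen from above - the whole rotor turns with it until a blade stops against the bolt in the guard - and let it climb by itself without forcing the thread, lift it off the shaft and set it down crown up in the steel screw dish. Then lift the blade straight off the shaft and lay it down gently, flat and the same way up, in the middle of the square grey mat, leaving everything else where it is.

Things in the scene. Friction and masses are not known exactly. Their poses are not given: they have to be found in the camera images.
- fan: Small fan head, front guard off, on its back; fixed. White motor cover 100 mm across; wire rear guard 180 mm across, 66 mm high; upright steel shaft. Shaft, blade and nut turn together, lightly, until a blade meets the upright 6 mm bolt that is clamped in the guard as a stop (64 mm from the axis, 91 mm high); only then does the nut undo. Origin: centre of the underside, z up.
- shaft_end (a point): Tip of the fan's shaft, 130.5 mm above the fan's origin; z up. Core 13 mm; last 25 mm a coarse two-start LEFT-HAND thread, 20 mm outside: a nut turned clockwise seen from above climbs some millimetres a radian (feel it; 1.5 mm axial play). Its plastic lugs bear at most 22 N. A sprung collar under the hub pushes hub and nut up with up to 15 N, fading over the first 3 mm.
- spinner: Spinner nut: white ribbed round cap, 40 mm diameter, 35 mm high, about 40 g, bore open below. Origin: centre of its lower face, z up through the crown. It starts screwed down more or less tight, lower face about 105 mm above the fan's origin. Two inner lugs run under the thread; from the stop it is free after 1.8 to 2.6 rad clockwise, then lifts straight off. 1 mm sideways play.
- nut_ribs (a point): Grip point of the spinner nut: on its axis, 20 mm above its lower face; z up. Grip round the ribs from above, at any angle, here or higher so that fingertips 19 mm further down stay above the hub; a 20 N grip holds. Breaking loose takes about 0.15 to 0.3 N m. Let the grip climb with the thread. A squeeze that is off centre presses the nut sideways on the shaft.
- blade: Fan blade: grey plastic, three blades to 72 mm radius, round hub 50 mm diameter, 40 mm high, 23 mm bore, about 90 g. Origin: centre of the hub's lower face, z up. It starts on the shaft with its origin 64 mm above the fan's origin, under the nut, and rises 3 mm once the nut is off. The blades lie 3 to 23 mm above its origin. A slot below sits over a cross pin of the shaft and turns it.
- hub_top (a point): Centre of the top face of the blade's hub, 40 mm above the blade's origin; z up. Grip the hub from above across its upper 15 mm (TCP 4 mm above this point), at any angle; 1.5 mm of play round the shaft's thread; rise 70 mm to clear the shaft's end.
- screw_dish: Shallow round steel dish with a few tiny screws, 76 mm across, 18 mm high, loose, about 120 g. Origin: centre of its underside; the walls slope inward to a floor 50 mm across, 2 mm above it; the nut comes to rest with its lower face about 11 mm above it.
- mat: Square grey bench mat, 150 x 150 x 3 mm, fixed on the worktop. Origin: centre of its underside; its top is 3 mm above.
- monitor_edge (a point): Middle of the lower edge of the fixed monitor that hangs over the back of the worktop: it reaches 265 mm to either side of this point (along y) and 380 mm up, its screen facing the robot. The wrist must stay clear of it: cross from side to side in front of the work, not along the screen.
- multimeter: Yellow multimeter lying on its back, 145 x 72 x 45 mm. Bystander. Origin: centre of the underside.
- tape_roll: Black roll of insulating tape lying flat, 65 mm across, 19 mm high. Bystander. Origin: centre of the underside.
- pen_driver: Slim precision screwdriver lying flat, 137 mm long, 11 mm high. Bystander. Origin: centre of the underside.
- side_cutters: Side cutters with red handles lying flat, 142 x 53 x 13 mm. Bystander. Origin: centre of the underside.
- mouse: White computer mouse, 101 x 59 x 35 mm. Bystander. Origin: centre of the underside.
- board_mid: Brown circuit board with parts, 51 x 120 x 20 mm. Bystander. Origin: centre of the underside.
There are look-alikes about, which are no part of the job. Of the things that look like the blade, the smaller one is meant.

How it is judged (in metres and radians):
On the way, in this order (a step that is already met when the one before it is completed fails the run):
1. the spinner nut has been unscrewed and lifted clear of the end of the shaft (z of spinner in the frame of fan above 0.131 m), for 0.1 s.
2. the spinner nut lies released in the screw dish, crown up (horizontal distance between spinner and screw_dish below 0.02 m and z of spinner in the frame of screw_dish below 0.014 m and angle between spinner's own z axis and vertical below 0.25 rad and contact force between spinner and the fingers below 0.05 N), for 0.2 s.
3. the blade has been lifted clear of the end of the shaft (z of blade in the frame of fan above 0.131 m), for 0.1 s.
At the end, for the whole second after the job is handed in: The nut rests crown up in the screw dish (within 20 mm of its centre, lower face less than 14 mm above its underside, tilt under 0.25 rad); the blade rests on the mat, same way up (hub within 30 mm of the mat's centre, underside lower than 8 mm, tilt under 0.1 rad) (horizontal distance between spinner and screw_dish below 0.02 m and z of spinner in the frame of screw_dish below 0.014 m and angle between spinner's own z axis and vertical below 0.25 rad and horizontal distance between blade and mat below 0.03 m and height (world z) of blade below 0.008 m and angle between blade's own z axis and vertical below 0.1 rad and linear speed of each of blade, spinner below 0.02 m/s); the robot touches nothing.
It fails at once if the thread is forced: more than 22 N between the spinner nut and the shaft (contact force between spinner and fan above 22 N).
It fails at once if the blade is wrenched against the shaft or guard with more than 45 N (contact force between blade and fan above 45 N).
It fails at once if the blade is dropped or pressed on the mat (more than 35 N) (contact force between blade and mat above 35 N).
It fails at once if a bystander (multimeter, tape roll, pen driver, side cutters, mouse, brown board) is pushed more than 20 mm, or the screw dish more than 30 mm (distance of screw_dish from where it was at the start of the episode above 0.03 m or distance of any of multimeter, tape_roll, pen_driver, side_cutters, mouse, board_mid from where it was at the start of the episode above 0.02 m).
It also fails if it takes over 72 s, if anything falls off the work surface, if the arm or the gripper's body presses on something with over 40 N, if the wrist force passes 120 N, or if a joint passes its speed limit or range.

## Working session

There is one attempt and no reset: what is moved stays moved. The work goes in short steps, Python scripts to look and compute and a tool call to move; the robot and the scene stay as the last step left them, time stands still between calls to the robot, and variables do not carry over. Pictures are saved under pics/ and viewed, at most 10 in all, crops included, and the job is handed in when it is done.

Besides the shell and the picture viewer there is one more tool, called after "Request:" as name(argument=value, ...) on one line, values as JSON. step_arm: Moves the arm, as the interface text tells. Its arguments: {"type":"object","properties":{"deltas":{"type":"string"},"grip_force":{"type":"number"}},"required":["deltas"]}

```bash
mkdir -p pics; cat > h.py <<'E'
from bench import bot, vision, job_done, masks_of, spot_point
import numpy as np, cv2
def shot(n,fn=None):
    c=vision.read_camera(n)
    if fn: cv2.imwrite('pics/'+fn,c['pixels'][:,:,::-1])
    return c
def proj(c,p):
    T=np.array(c['world_to_cam']);r=cv2.Rodrigues(T[:3,:3])[0]
    return cv2.projectPoints(np.array(p,float).reshape(-1,1,3),r,T[:3,3],np.array(c['camera_matrix']),np.array(c['D'],float))[0].reshape(-1,2)
def ray(c,uv):
    T=np.array(c['world_to_cam']);n=cv2.undistortPoints(np.array(uv,float).reshape(-1,1,2),np.array(c['camera_matrix']),np.array(c['D'],float)).reshape(-1,2)
    R=T[:3,:3];o=-R.T@T[:3,3];d=np.c_[n,np.ones(len(n))]@R
    return o,d
def atz(c,uv,z):
    o,d=ray(c,uv);return o+d*((z-o[2])/d[:,2])[:,None]
E
python3 - <<'E'
from h import *
cs={n:shot(n,n+'0.png') for n in('top','side')}
cv2.imwrite('pics/both.png',np.hstack([cv2.resize(cs[n]['pixels'],(400,300))[:,:,::-1] for n in cs]))
for n in('top','side'):
  print(n,'campos',ray(cs[n],[[280,210]])[0].round())
  for t in 'fan shaft_end spinner nut_ribs blade hub_top screw_dish mat monitor_edge multimeter tape_roll pen_driver side_cutters mouse board_mid'.split():
    for r in spot_point(n,t)[:4]:
      p=np.array(r['point']);print(t,round(r['confidence'],2),p.round(1),proj(cs[n],p).round()[0])
print(bot.observe())
E
```

```text
top campos [ 243.   23. 1510.]
fan 0.75 [ 4.275e+02  2.556e+02 -1.000e-01] [209. 231.]
shaft_end 0.75 [431.4 256.8 130.7] [202. 224.]
spinner 0.46 [428.  257.7 103.3] [203. 227.]
nut_ribs 0.65 [695.8 236.4   1.1] [215. 150.]
nut_ribs 0.47 [429.8 255.6 128.5] [203. 225.]
blade 0.9 [249.2 432.1  -1.1] [155. 288.]
blade 0.88 [426.6 257.4  69.3] [205. 229.]
hub_top 0.65 [426.3 254.5 105.6] [204. 227.]
hub_top 0.59 [251.4 437.1  53.7] [148. 287.]
screw_dish 0.69 [478.5 -15.7  -1.3] [293. 213.]
mat 0.68 [ 446.4 -378.2    4.5] [405. 220.]
monitor_edge 0.58 [482.2 -12.8  -2.8] [292. 212.]
multimeter 0.97 [616.2 348.    3.8] [181. 175.]
tape_roll 0.83 [528.9 149.2   1.2] [242. 199.]
tape_roll 0.28 [429.9 255.3 127.9] [203. 225.]
pen_driver 0.59 [430.9 257.2 104.5] [204. 226.]
pen_driver 0.56 [ 582.8 -135.9    1.6] [329. 181.]
side_cutters 0.51 [ 625.6 -334.9   -1.5] [388. 167.]
mouse 0.71 [ 678.5 -171.7   -3. ] [338. 152.]
mouse 0.31 [427.5 257.  105.9] [204. 227.]
board_mid 0.9 [698.2 237.3  -1.9] [215. 150.]
board_mid 0.5 [ 444.3 -378.1    2.2] [405. 220.]
side campos [ 159. 1031.  711.]
fa
[... 1530 characters left out ...]
 228.]
{'time_s': 1.6, 'joints': array([-9.99415128e-01,  3.84685164e-01,  7.90587200e-03,  5.18035753e-06,
       -1.19402754e+00, -2.58609043e-01]), 'qd': array([-0.00279881, -0.00121821, -0.00036679, -0.00122943,  0.00029124,
        0.00018454]), 'effort': array([-9.09245227e-05, -3.90463722e+01,  1.87622881e+01,  4.22443494e+00,
        1.56403187e-02, -1.06602155e-05]), 'position': array([ 192.32938319, -594.64409423,  241.26211304]), 'orientation': array([-1.55750353e-01,  9.87796450e-01,  3.83434527e-06, -4.32124084e-06]), 'force': array([-0.08955396, -0.31243183,  0.54076413]), 'torque': array([ 0.00785626,  0.03307798, -0.04026836]), 'grasp_force': 0.0, 'opening': 87.1874552024229}
```

View pics/top0.png

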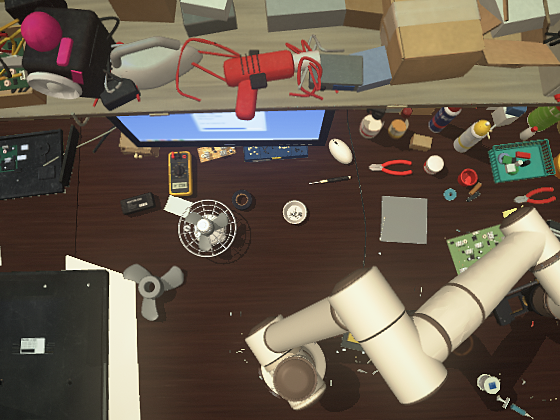

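View pics/side0.png

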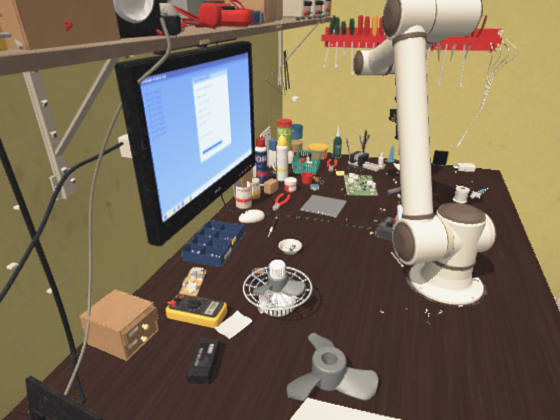

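Blade-like things: the large grey one at top (150,287) / side (328,375), and the small one on the fan at top (205,228) / side (277,285). The smaller one, on the shaft under the white nut, is meant. I'll confirm it in a crop.

```bash
python3 - <<'E'
from h import *
a=cv2.imread('pics/top0.png')[190:270,165:245];b=cv2.imread('pics/side0.png')[245:325,238:318]
cv2.imwrite('pics/crop1.png',np.hstack([cv2.resize(x,(400,400),interpolation=cv2.INTER_CUBIC) for x in(a,b)]))
C={}
for n in('top','side'):
  c=shot(n);C[n]=c
  for t in('spinner','screw_dish','mat','blade','fan'):
    for m in masks_of(n,t)[:2]:
      v,u=np.nonzero(m['pixels']);print(n,t,round(m['confidence'],2),len(u),u.mean().round(1),v.mean().round(1),u.min(),u.max(),v.min(),v.max())
  for x in((428,256,140),(428,256,105),(478,-13,0),(445,-375,3)): print(x,proj(c,x).round(1))
E
```

```text
top spinner 0.66 159 203.6 225.4 197 210 219 232
top screw_dish 0.56 428 294.1 212.0 283 305 201 223
top screw_dish 0.44 68 337.3 178.6 327 348 176 181
top mat 0.56 2122 403.6 219.7 381 426 196 243
top blade 0.79 580 207.2 227.8 185 228 212 250
top blade 0.64 1456 152.3 286.5 122 183 265 320
top fan 0.8 356 211.3 232.5 192 225 214 255
(428, 256, 140) [[202.  225.1]]
(428, 256, 105) [[203.9 226.6]]
(478, -13, 0) [[292.  213.2]]
(445, -375, 3) [[403.9 220.1]]
side spinner 0.65 258 276.8 268.6 269 284 260 277
side screw_dish 0.79 265 289.9 245.6 279 301 239 253
side screw_dish 0.62 557 281.9 285.5 254 303 275 293
side mat 0.95 621 323.5 205.0 301 345 195 215
side blade 0.93 2960 332.1 374.1 287 377 333 400
side blade 0.71 632 280.8 285.6 253 304 273 294
side fan 0.67 798 276.5 302.0 245 311 270 316
(428, 256, 140) [[277.3 262.1]]
(428, 256, 105) [[277.4 273.4]]
(478, -13, 0) [[289.7 249.8]]
(445, -375, 3) [[324.2 204. ]]
```

View pics/crop1.png

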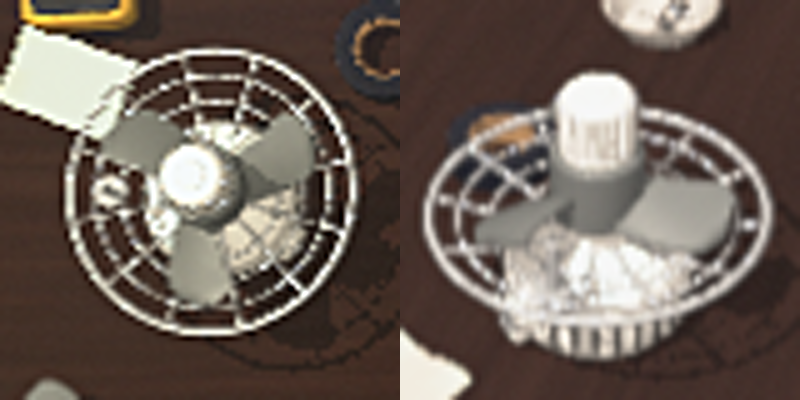

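The crop shows the white ribbed nut on the small grey three-bladed rotor inside the wire guard, so this is the one. The stop bolt looks to be near crop (110,193), i.e. top px (187,229). The large blade at (150,287) is a decoy. Moving over now while I refine the axis position.

Request:
step_arm(deltas="87 -1 0.85 0 0 0 0; 87 -1 0.85 0 0 0 0; 87 -1 0.85 0 0 0 0; 87 -1 0.85 0 0 0 0; 87 -1 0.85 0 0 0 0; 87 -1 0.85 0 0 0 0; 87 -1 0.85 0 0 0 0; 87 -1 0.85 0 0 0 0; 87 -1 0.85 0 0 0 0; 87 -1 0.85 0 0 0 0")

```text
time_s: 3.03
position: [400.0, -257.9, 241.7]
orientation: [-0.156, 0.988, -0.0, 0.0]
force: [1.2, -1.1, -0.2]
opening: 86.7
grasp_force: 0.0
```

```bash
cat >> h.py <<'E'
from scipy.spatial.transform import Rotation as Rt
from scipy.optimize import least_squares
def go(t):
    s=bot.observe();R=Rt.from_quat(s['orientation']).as_matrix();p=np.array(s['position'])
    print('t',round(s['time_s'],2),'p',p.round(1),'f',np.array(s['force']).round(1),'tq',np.array(s['torque']).round(2),'q1,6',s['joints'][[0,5]].round(2),'open',round(s['opening'],1),'gf',round(s['grasp_force'],1),'tilt',R[2,2].round(4),'yax',R[:2,1].round(2))
    if t is not None:print('units',((R.T@(np.array(t)-p))/30).round(2))
E
python3 - <<'E'
from h import *
go([460,-160,241])
# cylinder fit of the nut to both masks (centroid + bbox)
P=[]
def hull(c,x,y):
    a=np.linspace(0,2*np.pi,40);q=np.array([[x+20*np.cos(t),y+20*np.sin(t),z] for z in(106,140) for t in a])
    m=np.zeros((1680,2240),np.uint8);cv2.fillConvexPoly(m,cv2.convexHull((proj(c,q)*4+1.5).round().astype(np.int32)),1)
    return cv2.resize(m.astype(np.float32),(560,420),interpolation=cv2.INTER_AREA)
obs=[]
for n in('top','side'):
    c=shot(n);obs.append((c,masks_of(n,'spinner')[0]['pixels'].astype(np.float32)))
best=[]
for x in np.arange(418,440,1.):
    for y in np.arange(246,268,1.):
        e=[np.abs(hull(c,x,y)-m).sum() for c,m in obs];best.append((sum(e),x,y,e))
best.sort(key=lambda b:b[0]);[print(b) for b in best[:6]]
for i in(0,1):
    b=sorted(best,key=lambda b:b[3][i])[:8];print(i,[(q[1],q[2],round(float(q[3][i]),1)) for q in b])
E
```

```text
t 3.03 p [ 400.  -257.9  241.7] f [ 1.2 -1.1 -0.2] tq [-0.06 -0.09 -0.05] q1,6 [-0.23 -1.03] open 86.7 gf 0.0 tilt -1.0 yax [-0.31  0.95]
units [-2.91  2.49  0.02]
(np.float32(88.5625), np.float64(428.0), np.float64(256.0), [np.float32(43.0), np.float32(45.5625)])
(np.float32(89.625), np.float64(428.0), np.float64(257.0), [np.float32(44.3125), np.float32(45.3125)])
(np.float32(90.125), np.float64(429.0), np.float64(257.0), [np.float32(43.8125), np.float32(46.3125)])
(np.float32(90.5625), np.float64(429.0), np.float64(255.0), [np.float32(42.1875), np.float32(48.375)])
(np.float32(90.625), np.float64(429.0), np.float64(256.0), [np.float32(42.1875), np.float32(48.4375)])
(np.float32(90.875), np.float64(428.0), np.float64(255.0), [np.float32(42.0), np.float32(48.875)])
0 [(np.float64(427.0), np.float64(254.0), 41.8), (np.float64(429.0), np.float64(254.0), 41.9), (np.float64(428.0), np.float64(255.0), 42.0), (np.float64(429.0), np.float64(255.0), 42.2), (np.float64(429.0), np.float64(256.0), 42.2), (np.float64(428.0), np.float64(254.0), 42.2), (np.float64(429.0), np.float64(253.0), 42.2), (np.float64(426.0), np.float64(254.0), 42.5)]
1 [(np.float64(428.0), np.float64(258.0), 44.9), (np.float64(427.0), np.float64(259.0), 45.2), (np.float64(428.0), np.float64(257.0), 45.3), (np.float64(428.0), np.float64(261.0), 45.3), (np.float64(429.0), np.float64(259.0), 45.4), (np.float64(428.0), np.float64(260.0), 45.5), (np.float64(428.0), np.float64(256.0), 45.6), (np.float64(428.0), np.float64(259.0), 46.0)]
```

Request:
step_arm(deltas="87 -0.4 1 0 0 0 0; 87 -0.4 1 0 0 0 0; 87 -0.4 1 0 0 0 0; 87 -0.4 1 0 0 0 0; 87 -0.4 1 0 0 0 0; 87 -0.4 1 0 0 0 0; 87 -0.4 1 0 0 0 0; 87 -0.4 1 0 0 0 0; 87 -0.4 1 0 0 0 0; 87 -0.4 1 0 0 0 0")

```text
time_s: 4.07
position: [421.1, 62.8, 241.5]
orientation: [-0.155, 0.988, -0.0, 0.0]
force: [0.6, -0.3, 0.5]
opening: 86.9
grasp_force: 0.0
```

Request:
step_arm(deltas="87 -0.4 1 0 0 0 0; 87 -0.4 1 0 0 0 0; 87 -0.4 1 0 0 0 0; 87 -0.4 1 0 0 0 0; 87 -0.4 1 0 0 0 0; 87 -0.4 1 0 0 0 0; 87 0 0 0 0 0 -1; 87 0 0 0 0 0 -1; 87 0 0 0 0 0 -1; 87 0 0 0 0 0 -1")

```text
time_s: 4.9
position: [435.0, 254.9, 241.0]
orientation: [-0.326, 0.945, -0.0, -0.0]
force: [0.3, -0.4, -0.2]
opening: 87.1
grasp_force: 0.0
```

Request:
step_arm(deltas="87 0 0 0 0 0 -1; 87 0 0 0 0 0 -1; 87 0 0 0 0 0 -1; 87 0 0 0 0 0 -1; 87 0 0 0 0 0 -1; 87 0 0 0 0 0 -1; 87 0 0 0 0 0 -1; 87 0 0 0 0 0 -1; 87 0 0 0 0 0 -1; 87 0 0 0 0 0 -1")

```text
time_s: 5.73
position: [435.1, 254.6, 241.2]
orientation: [-0.695, 0.719, -0.0, -0.0]
force: [-0.1, 0.6, 0.6]
opening: 87.0
grasp_force: 0.0
```

Request:
step_arm(deltas="87 0 0 0 0 0 -1; 87 0 0 0 0 0 -1; 87 0 0 0 0 0 -1; 87 0 0 0 0 0 -1; 87 0 0 0 0 0 -1; 87 0 0 0 0 0 -1; 87 0 0 0 0 0 -1; 87 0 0 0 0 0 -1; 87 0 0 0 0 0 -1; 87 0 0 0 0 0 -1")

```text
time_s: 6.57
position: [435.2, 254.6, 241.2]
orientation: [0.934, -0.358, -0.0, 0.0]
force: [-0.1, -0.1, -1.0]
opening: 87.1
grasp_force: 0.0
```

Request:
step_arm(deltas="87 0 0 0 0 0 -1; 87 0 0 0 0 0 -1; 87 0 0 0 0 0 -1; 87 0 0 0 0 0 -1; 87 0 0 0 0 0 -1; 87 0 0 0 0 0 -1; 87 0 0 0 0 0 -1; 87 0 0 0 0 0 -1; 87 0 0 0 0 0 -1; 87 0 0 0 0 0 -1")

```text
time_s: 7.4
position: [435.2, 254.6, 241.2]
orientation: [0.998, 0.07, -0.0, 0.0]
force: [-0.0, 0.5, -0.3]
opening: 87.1
grasp_force: 0.0
```

```bash
python3 - <<'E'
from h import *
go([428,256,131])
E
```

```text
t 7.4 p [435.2 254.6 241.2] f [-0.   0.5 -0.3] tq [-0.1   0.12 -0.01] q1,6 [0.85 0.86] open 87.1 gf 0.0 tilt -1.0 yax [ 0.14 -0.99]
units [-0.23 -0.08  3.67]
```

Request:
step_arm(deltas="87 -0.23 -0.08 0 0 0 0; 87 0 0 0.3 0 0 -1; 87 0 0 0.4 0 0 -1; 87 0 0 0.5 0 0 -1; 87 0 0 0.5 0 0 -1; 87 0 0 0.5 0 0 -1; 87 0 0 0.5 0 0 -1; 87 0 0 0.4 0 0 -1; 87 0 0 0.4 0 0 0; 87 0 0 0.17 0 0 0")

```text
time_s: 8.23
position: [426.6, 256.0, 129.6]
orientation: [0.931, 0.364, -0.001, 0.001]
force: [0.7, -0.4, 0.5]
opening: 87.2
grasp_force: 0.0
```

Request:
step_arm(deltas="60 0 0 0 0 0 0; 55 0 0 0 0 0 0; 50 0 0 0 0 0 0;  47 0 0 0 0 0 0; 45 0 0 0 0 0 0; 45 0 0 0 0 0 0", grip_force=5)

```text
time_s: 8.73
position: [427.3, 257.7, 131.7]
orientation: [0.931, 0.366, 0.0, -0.0]
force: [0.7, -0.5, 0.9]
opening: 54.8
grasp_force: 0.0
```

```bash
python3 - <<'E'
from h import *
go([428,256,131])
ims=[]
for n in('top','side'):
    c=shot(n);u,v=proj(c,[428,256,120])[0].astype(int);ims.append(cv2.resize(c['pixels'][v-50:v+50,u-50:u+50,::-1],(400,400),interpolation=cv2.INTER_CUBIC))
cv2.imwrite('pics/grip1.png',np.hstack(ims))
E
```

```text
t 8.73 p [427.3 257.7 131.7] f [ 0.7 -0.5  0.9] tq [-0.14  0.09 -0.02] q1,6 [0.87 1.45] open 54.8 gf 0.0 tilt -1.0 yax [ 0.68 -0.73]
units [-0.02  0.06  0.02]
```

View pics/grip1.png

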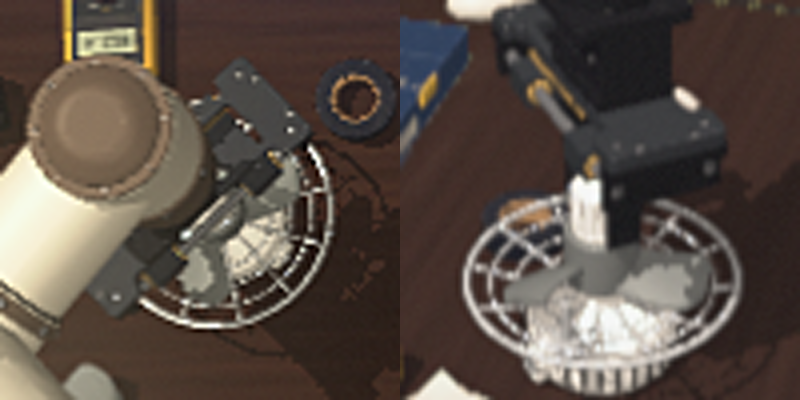

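The fingers straddle the white nut in the side crop (585,220), with their tips above the hub. I'll shift 1.8 mm and close gently while watching the lateral force.

Request:
step_arm(deltas="45 -0.02 0.06 0.02 0 0 0; 42 0 0 0 0 0 0; 38 0 0 0 0 0 0; 36 0 0 0 0 0 0; 36 0 0 0 0 0 0; 36 0 0 0 0 0 0; 36 0 0 0 0 0 0", grip_force=4)

```text
time_s: 9.42
position: [427.9, 255.7, 130.5]
orientation: [0.931, 0.366, -0.0, 0.0]
force: [0.8, 0.1, -0.5]
opening: 40.6
grasp_force: 4.0
```

```bash
python3 - <<'E'
from h import *
go([428,256,131])
E
```

```text
t 9.42 p [427.9 255.7 130.5] f [ 0.8  0.1 -0.5] tq [-0.37 -0.11 -0.08] q1,6 [0.86 1.45] open 40.6 gf 4.0 tilt -1.0 yax [ 0.68 -0.73]
units [ 0.01 -0.01 -0.02]
```

Request:
step_arm(deltas="36 0 0 0 0 0 0.5; 36 0 0 0 0 0 1; 36 0 0 0 0 0 1; 36 0 0 0 0 0 1; 36 0 0 0 0 0 1; 36 0 0 0 0 0 1; 36 0 0 0 0 0 1; 36 0 0 0 0 0 0.5; 36 0 0 0 0 0 0; 36 0 0 0 0 0 0", grip_force=6)

```text
time_s: 10.25
position: [427.8, 255.9, 130.5]
orientation: [0.998, 0.07, -0.0, -0.0]
force: [-0.0, -0.2, -0.6]
opening: 40.6
grasp_force: 6.0
```

```bash
python3 - <<'E'
from h import *
go([428,256,131])
E
```

```text
t 10.25 p [427.8 255.9 130.5] f [-0.  -0.2 -0.6] tq [-0.09  0.17  0.05] q1,6 [0.87 0.85] open 40.6 gf 6.0 tilt -1.0 yax [ 0.14 -0.99]
units [ 0.01 -0.   -0.02]
```

Request:
step_arm(deltas="36 0 0 0 0 0 1; 36 0 0 0 0 0 1; 36 0 0 0 0 0 1; 36 0 0 0 0 0 0.5; 36 0 0 0 0 0 0")

```text
time_s: 10.67
position: [427.9, 256.0, 130.5]
orientation: [0.997, -0.083, -0.0, -0.0]
force: [-1.8, 0.9, 0.2]
opening: 39.9
grasp_force: 6.0
```

```bash
python3 - <<'E'
from h import *
go(None)
ims=[]
for n in('top','side'):
    c=shot(n);u,v=proj(c,[428,256,80])[0].astype(int);ims.append(cv2.resize(c['pixels'][v-45:v+45,u-45:u+45,::-1],(400,400),interpolation=cv2.INTER_CUBIC))
cv2.imwrite('pics/grip2.png',np.hstack(ims))
E
```

```text
t 10.67 p [427.9 256.  130.5] f [-1.8  0.9  0.2] tq [0.07 0.25 0.03] q1,6 [0.87 0.54] open 39.9 gf 6.0 tilt -1.0 yax [-0.17 -0.99]
```

View pics/grip2.png

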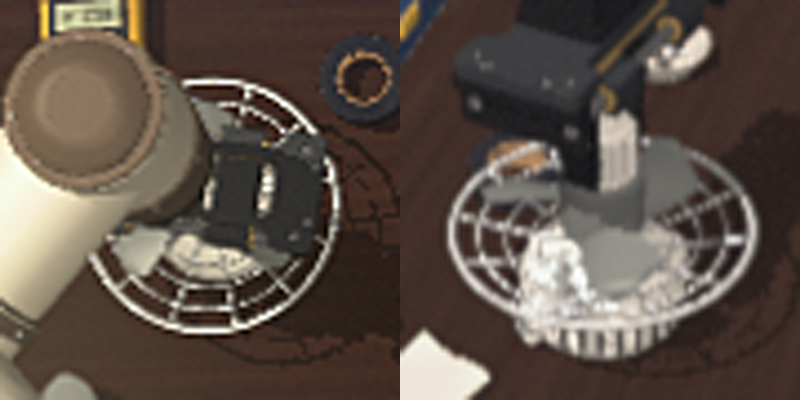

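The rotor is turning with the nut; a blade at top crop (145,250) is approaching the bolt on the left. Gripping to 20 N and checking the side force before going on.

Request:
step_arm(deltas="34 0 0 0 0 0 0; 34 0 0 0 0 0 0; 34 0 0 0 0 0 0", grip_force=12)

```text
time_s: 11.02
position: [427.9, 256.0, 130.6]
orientation: [0.997, -0.083, 0.0, -0.0]
force: [-0.1, 1.4, -0.9]
opening: 39.9
grasp_force: 12.0
```

```bash
python3 - <<'E'
from h import *
go(None)
E
```

```text
t 11.02 p [427.9 256.  130.6] f [-0.1  1.4 -0.9] tq [0.32 0.31 0.03] q1,6 [0.87 0.54] open 39.9 gf 12.0 tilt -1.0 yax [-0.17 -0.99]
```

Request:
step_arm(deltas="34 0 0 0 0 0 0.5; 34 0 0 0 0 0 0.5; 34 0 0 0 0 0 0.5", grip_force=18)

```text
time_s: 11.27
position: [427.9, 256.0, 130.5]
orientation: [0.989, -0.149, 0.0, -0.0]
force: [0.3, 2.5, -0.7]
opening: 39.6
grasp_force: 18.0
```

```bash
python3 - <<'E'
from h import *
go(None)
E
```

```text
t 11.27 p [427.9 256.  130.5] f [ 0.3  2.5 -0.7] tq [ 0.39  0.37 -0.07] q1,6 [0.87 0.41] open 39.6 gf 18.0 tilt -1.0 yax [-0.3  -0.96]
```

Request:
step_arm(deltas="34 0 -0.01 0 0 0 0.5; 34 0 0 0 0 0 0.5; 34 0 0 0 0 0 0.5; 34 0 0 0 0 0 0", grip_force=20)

```text
time_s: 11.6
position: [428.1, 256.0, 130.6]
orientation: [0.977, -0.213, 0.0, 0.0]
force: [0.8, -0.0, 0.2]
opening: 39.8
grasp_force: 20.0
```

```bash
python3 - <<'E'
from h import *
go(None)
E
```

```text
t 11.6 p [428.1 256.  130.6] f [ 0.8 -0.   0.2] tq [-0.    0.1   0.03] q1,6 [0.87 0.28] open 39.8 gf 20.0 tilt -1.0 yax [-0.42 -0.91]
```

Request:
step_arm(deltas="34 0 0 0 0 0 0.5; 34 0 0 0 0 0 0.5; 34 0 0 0 0 0 0")

```text
time_s: 11.85
position: [428.3, 256.0, 130.8]
orientation: [0.967, -0.255, 0.0, -0.0]
force: [0.3, 0.3, 0.7]
opening: 39.5
grasp_force: 20.0
```

```bash
python3 - <<'E'
from h import *
go(None)
E
```

```text
t 11.85 p [428.3 256.  130.8] f [0.3 0.3 0.7] tq [-0.23 -0.01  0.01] q1,6 [0.87 0.19] open 39.5 gf 20.0 tilt -1.0 yax [-0.49 -0.87]
```

Request:
step_arm(deltas="34 0 0 0 0 0 0.5; 34 0 0 0 0 0 0.5; 34 0 0 0 0 0 0")

```text
time_s: 12.1
position: [428.3, 256.0, 130.9]
orientation: [0.955, -0.297, 0.0, -0.0]
force: [-0.2, -0.2, 1.4]
opening: 40.1
grasp_force: 20.0
```

```bash
python3 - <<'E'
from h import *
go(None)
c=shot('top');u,v=proj(c,[428,256,80])[0].astype(int);a=cv2.resize(c['pixels'][v-45:v+45,u-45:u+45,::-1],(400,400),interpolation=cv2.INTER_CUBIC)
c=shot('side');u,v=proj(c,[428,256,80])[0].astype(int);b=cv2.resize(c['pixels'][v-45:v+45,u-45:u+45,::-1],(400,400),interpolation=cv2.INTER_CUBIC)
cv2.imwrite('pics/g3.png',np.hstack([a,b]))
E
```

```text
t 12.1 p [428.3 256.  130.9] f [-0.2 -0.2  1.4] tq [-0.25 -0.04 -0.01] q1,6 [0.87 0.1 ] open 40.1 gf 20.0 tilt -1.0 yax [-0.57 -0.82]
```

View pics/g3.png

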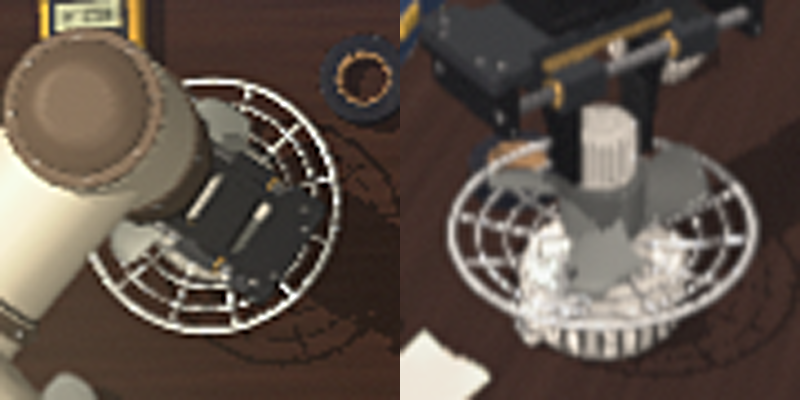

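The blade at top crop (130,240) has nearly stopped moving while z drifts up 0.4 mm with +1.4 N, so the nut has started undoing. From here I'll climb in small steps at a lower grip.

Request:
step_arm(deltas="34 0 0 -0.01 0 0 0.5; 34 0 0 -0.01 0 0 0.5; 34 0 0 0 0 0 0", grip_force=12)

```text
time_s: 12.45
position: [428.1, 256.1, 131.2]
orientation: [0.941, -0.338, 0.0, -0.0]
force: [1.0, -0.7, 0.3]
opening: 40.1
grasp_force: 12.0
```

```bash
python3 - <<'E'
from h import *
go(None)
E
```

```text
t 12.45 p [428.1 256.1 131.2] f [ 1.  -0.7  0.3] tq [-0.12 -0.09  0.  ] q1,6 [0.87 0.02] open 40.1 gf 12.0 tilt -1.0 yax [-0.64 -0.77]
```

Request:
step_arm(deltas="34 0 0 -0.01 0 0 0.5; 34 0 0 -0.01 0 0 0.5; 34 0 0 0 0 0 0")

```text
time_s: 12.7
position: [427.9, 256.1, 131.5]
orientation: [0.926, -0.379, -0.0, -0.0]
force: [0.9, 0.2, -1.1]
opening: 39.9
grasp_force: 12.0
```

```bash
python3 - <<'E'
from h import *
go(None)
E
```

```text
t 12.7 p [427.9 256.1 131.5] f [ 0.9  0.2 -1.1] tq [ 0.13 -0.13  0.04] q1,6 [ 0.87 -0.07] open 39.9 gf 12.0 tilt -1.0 yax [-0.7  -0.71]
```

```bash
cat > pol.py <<'E'
from h import *
def polar(c,img,off=(0,0),s=1):
    a=np.radians(np.arange(0,360,1.));r=np.arange(52,71,2.)
    q=np.array([[428+R*np.cos(t),256+R*np.sin(t),80] for t in a for R in r])
    m=((proj(c,q)-off)*s).astype(np.float32).reshape(len(a),len(r),2)
    return cv2.cvtColor(cv2.remap(img,m[...,0].copy(),m[...,1].copy(),cv2.INTER_LINEAR),cv2.COLOR_BGR2HSV).astype(float)
E
python3 - <<'E'
from pol import *
go(None)
for n,k in(('top',0),('side',1)):
    c=shot(n,n+'_p1.png');u,v=proj(c,[428,256,80])[0].astype(int)
    F=[polar(c,cv2.imread(f'pics/{f}.png')[:,400*k:400*k+400].copy(),(u-45,v-45),400/90) for f in('grip2','g3')]+[polar(c,c['pixels'][:,:,::-1].copy())]
    z=cv2.imread(f'pics/{n}0.png');F=[polar(c,z)]+F
    for f in F:
        g=f.mean(1).reshape(72,5,3).mean(1); print(n,'V',g[:,2].astype(int).tolist())
E
```

```text
t 12.7 p [427.9 256.1 131.5] f [ 0.9  0.2 -1.1] tq [ 0.13 -0.13  0.04] q1,6 [ 0.87 -0.07] open 39.9 gf 12.0 tilt -1.0 yax [-0.7  -0.71]
top V [108, 139, 95, 92, 99, 97, 110, 127, 141, 131, 141, 142, 143, 147, 126, 105, 179, 177, 174, 151, 135, 110, 86, 91, 87, 97, 125, 136, 92, 94, 87, 96, 124, 139, 144, 156, 163, 165, 150, 124, 87, 90, 93, 113, 127, 140, 153, 170, 161, 138, 124, 104, 109, 105, 88, 108, 128, 134, 141, 146, 149, 151, 138, 75, 72, 73, 98, 134, 76, 92, 97, 94]
top V [90, 103, 113, 116, 115, 124, 123, 117, 114, 115, 115, 115, 116, 121, 132, 126, 141, 167, 155, 141, 118, 100, 123, 151, 150, 163, 170, 188, 133, 88, 91, 78, 78, 128, 90, 87, 73, 71, 84, 125, 92, 107, 108, 126, 110, 91, 99, 74, 49, 57, 52, 49, 48, 48, 48, 47, 51, 59, 65, 64, 53, 78, 72, 63, 60, 61, 76, 95, 93, 126, 129, 121]
top V [93, 103, 113, 114, 116, 122, 128, 115, 117, 116, 119, 119, 120, 126, 127, 124, 144, 165, 154, 136, 134, 144, 148, 159, 167, 172, 105, 148, 94, 91, 92, 87, 88, 143, 91, 93, 87, 83, 98, 159, 68, 62, 70, 53, 53, 52, 50, 50, 49, 49, 50, 48, 49, 51, 48, 65, 73, 69, 59, 70, 81, 141, 60, 
[... 1066 characters left out ...]
0, 106, 125]
side V [125, 96, 75, 70, 68, 84, 105, 132, 127, 120, 105, 92, 130, 199, 225, 227, 229, 190, 132, 132, 146, 148, 148, 144, 145, 149, 171, 201, 231, 219, 194, 192, 168, 84, 62, 76, 75, 74, 98, 117, 114, 90, 89, 95, 101, 105, 106, 105, 101, 98, 97, 86, 51, 87, 178, 193, 206, 204, 202, 191, 75, 26, 26, 48, 95, 155, 180, 178, 154, 120, 117, 129]
side V [121, 93, 76, 69, 72, 88, 111, 133, 123, 118, 96, 102, 153, 207, 226, 226, 225, 173, 128, 134, 147, 149, 147, 142, 147, 160, 174, 198, 232, 220, 190, 180, 165, 98, 68, 73, 77, 72, 87, 115, 136, 115, 98, 95, 97, 102, 106, 105, 102, 100, 96, 78, 50, 76, 153, 184, 200, 208, 203, 195, 164, 61, 27, 35, 81, 147, 174, 172, 146, 118, 120, 128]
```

Request:
step_arm(deltas="34 0 0 0 0 0 0.5; 34 0 0 0 0 0 0.5; 34 0 0 0 0 0 0.5; 34 0 0 0 0 0 0.5; 34 0 0 0 0 0 0")

```text
time_s: 13.22
position: [427.9, 256.1, 131.7]
orientation: [0.889, -0.458, -0.0, 0.0]
force: [0.6, 0.6, -0.7]
opening: 39.3
grasp_force: 12.0
```

```bash
python3 - <<'E'
from h import *
for i in range(4):
  go(None); shot('top')
E
```

```text
t 13.22 p [427.9 256.1 131.7] f [ 0.6  0.6 -0.7] tq [0.04 0.09 0.01] q1,6 [ 0.87 -0.25] open 39.3 gf 12.0 tilt -1.0 yax [-0.81 -0.58]
t 13.27 p [427.9 256.  131.8] f [-0.7  1.1  0.7] tq [ 0.12  0.12 -0.08] q1,6 [ 0.87 -0.24] open 39.8 gf 12.0 tilt -1.0 yax [-0.81 -0.58]
t 13.32 p [427.9 256.  131.7] f [ 0.1 -0.6  0.7] tq [0.11 0.15 0.  ] q1,6 [ 0.87 -0.24] open 40.0 gf 12.0 tilt -1.0 yax [-0.81 -0.58]
t 13.37 p [427.9 256.  131.7] f [-0.5  0.4  0.5] tq [0.16 0.19 0.01] q1,6 [ 0.87 -0.25] open 39.9 gf 12.0 tilt -1.0 yax [-0.81 -0.58]
```

Request:
step_arm(deltas="34 0 0 0 0 0 0.5; 34 0 0 0 0 0 0.5; 34 0 0 0 0 0 0.5; 34 0 0 0 0 0 0")

```text
time_s: 13.75
position: [428.0, 256.0, 131.9]
orientation: [0.857, -0.515, 0.0, 0.0]
force: [-0.6, -0.1, 1.7]
opening: 40.0
grasp_force: 12.0
```

```bash
python3 - <<'E'
from pol import *
for n in('top','side'):
  go(None); c=shot(n,n+'_p2.png')
  for f in('_p1','_p2'):
    g=polar(c,cv2.imread(f'pics/{n}{f}.png')).mean(1)[:,2].reshape(72,5).mean(1).astype(int).tolist();print(g[15:32],g[50:66])
E
```

```text
t 13.75 p [428.  256.  131.9] f [-0.6 -0.1  1.7] tq [-0.05  0.15 -0.01] q1,6 [ 0.87 -0.38] open 40.0 gf 12.0 tilt -1.0 yax [-0.88 -0.47]
[128, 150, 158, 146, 126, 132, 146, 154, 164, 169, 150, 116, 128, 92, 92, 87, 87] [58, 49, 45, 78, 103, 103, 92, 83, 75, 72, 75, 110, 68, 66, 65, 77]
[126, 150, 158, 146, 127, 137, 147, 155, 164, 167, 150, 115, 130, 88, 83, 83, 84] [108, 105, 109, 106, 103, 108, 93, 82, 75, 72, 75, 110, 69, 66, 65, 83]
t 13.8 p [428.  256.  131.9] f [-0.4 -0.5  2.1] tq [-0.18  0.17  0.  ] q1,6 [ 0.87 -0.38] open 39.9 gf 12.0 tilt -1.0 yax [-0.88 -0.47]
[226, 225, 173, 128, 134, 147, 149, 147, 142, 147, 160, 174, 198, 232, 220, 190, 180] [96, 78, 50, 76, 153, 184, 200, 208, 203, 195, 164, 61, 27, 35, 81, 147]
[226, 225, 173, 130, 141, 147, 149, 147, 142, 145, 158, 172, 197, 229, 220, 191, 180] [91, 73, 51, 76, 161, 219, 224, 227, 227, 212, 187, 149, 73, 49, 88, 149]
```

The blade is stationary while the nut turns, and the nut now pushes the tool up about 2 N. I'll follow it upward.

Request:
step_arm(deltas="34 0 0 -0.02 0 0 0.5; 34 0 0 -0.02 0 0 0.5; 34 0 0 -0.02 0 0 0.5; 34 0 0 0 0 0 0", grip_force=10)

```text
time_s: 14.18
position: [427.6, 256.0, 132.5]
orientation: [0.821, -0.571, -0.0, 0.0]
force: [1.9, 1.5, -6.0]
opening: 40.0
grasp_force: 10.0
```

```bash
python3 - <<'E'
from h import *
for i in range(2): go(None);shot('top')
E
```

```text
t 14.18 p [427.6 256.  132.5] f [ 1.9  1.5 -6. ] tq [ 0.4  -0.3   0.05] q1,6 [ 0.87 -0.51] open 40.0 gf 10.0 tilt -1.0 yax [-0.94 -0.35]
t 14.23 p [427.6 256.  132.6] f [ 1.8  1.2 -6.8] tq [ 0.45 -0.26 -0.02] q1,6 [ 0.87 -0.51] open 39.7 gf 10.0 tilt -1.0 yax [-0.94 -0.35]
```

Request:
step_arm(deltas="34 0 0 -0.02 0 0 0.5; 34 0 0 -0.02 0 0 0.5; 34 0 0 -0.02 0 0 0.5; 34 0 0 0 0 0 0")

```text
time_s: 14.62
position: [427.3, 256.4, 133.3]
orientation: [0.782, -0.623, -0.001, 0.0]
force: [3.0, 4.4, -14.4]
opening: 39.9
grasp_force: 10.0
```

```bash
python3 - <<'E'
from h import *
for i in range(2): go(None);shot('top')
E
```

```text
t 14.62 p [427.3 256.4 133.3] f [  3.    4.4 -14.4] tq [ 1.29 -0.56  0.03] q1,6 [ 0.87 -0.64] open 39.9 gf 10.0 tilt -1.0 yax [-0.97 -0.22]
t 14.67 p [427.3 256.4 133.2] f [  2.5   3.7 -14.8] tq [ 1.33 -0.57 -0.04] q1,6 [ 0.87 -0.64] open 39.9 gf 10.0 tilt -1.0 yax [-0.97 -0.22]
```

Request:
step_arm(deltas="34 0 0 0.04 0 0 0; 34 0 0 0.04 0 0 0; 34 0 0 0 0 0 0")

```text
time_s: 14.97
position: [427.7, 255.7, 132.8]
orientation: [0.782, -0.623, 0.0, 0.001]
force: [-0.6, 0.8, -5.5]
opening: 39.9
grasp_force: 10.0
```

```bash
python3 - <<'E'
from h import *
for i in range(2): go(None);shot('top')
E
```

```text
t 14.97 p [427.7 255.7 132.8] f [-0.6  0.8 -5.5] tq [ 0.3   0.14 -0.03] q1,6 [ 0.87 -0.64] open 39.9 gf 10.0 tilt -1.0 yax [-0.97 -0.22]
t 15.02 p [427.7 255.7 132.9] f [ 0.2  1.5 -6. ] tq [ 0.34  0.14 -0.03] q1,6 [ 0.87 -0.64] open 39.6 gf 10.0 tilt -1.0 yax [-0.97 -0.22]
```

Request:
step_arm(deltas="34 0 0 0.02 0 0 0; 34 0 0 0 0 0 0")

```text
time_s: 15.23
position: [427.9, 255.7, 132.6]
orientation: [0.782, -0.623, 0.0, 0.0]
force: [-1.1, 0.3, -4.0]
opening: 40.0
grasp_force: 10.0
```

```bash
python3 - <<'E'
from h import *
for i in range(2): go(None);shot('top')
E
```

```text
t 15.23 p [427.9 255.7 132.6] f [-1.1  0.3 -4. ] tq [0.04 0.4  0.06] q1,6 [ 0.87 -0.64] open 40.0 gf 10.0 tilt -1.0 yax [-0.97 -0.22]
t 15.28 p [427.9 255.7 132.6] f [-1.2  0.2 -2.8] tq [ 0.05  0.43 -0.01] q1,6 [ 0.87 -0.64] open 39.8 gf 10.0 tilt -1.0 yax [-0.97 -0.22]
```

Request:
step_arm(deltas="34 0 0 0 0 0 0.5; 34 0 0 0 0 0 0.5; 34 0 0 0 0 0 0.5; 34 0 0 0 0 0 0")

```text
time_s: 15.67
position: [428.3, 256.0, 132.8]
orientation: [0.74, -0.673, 0.0, -0.0]
force: [-0.6, -1.1, -2.2]
opening: 40.0
grasp_force: 10.0
```

```bash
python3 - <<'E'
from h import *
for i in range(2): go(None);shot('top')
E
```

```text
t 15.67 p [428.3 256.  132.8] f [-0.6 -1.1 -2.2] tq [-0.14  0.21  0.  ] q1,6 [ 0.87 -0.77] open 40.0 gf 10.0 tilt -1.0 yax [-1.   -0.09]
t 15.72 p [428.3 256.  132.8] f [-0.6 -0.3 -1.9] tq [-0.11  0.25  0.04] q1,6 [ 0.87 -0.77] open 40.1 gf 10.0 tilt -1.0 yax [-1.  -0.1]
```

Request:
step_arm(deltas="34 0 0 0 0 0 0.5; 34 0 0 0 0 0 0.5; 34 0 0 0 0 0 0.5; 34 0 0 0 0 0 0.5; 34 0 0 0 0 0 0")

```text
time_s: 16.18
position: [428.6, 256.5, 133.0]
orientation: [-0.678, 0.735, -0.0, 0.001]
force: [0.3, -0.8, 0.1]
opening: 39.6
grasp_force: 10.0
```

```bash
python3 - <<'E'
from h import *
for i in range(2): go(None);shot('top')
E
```

```text
t 16.18 p [428.6 256.5 133. ] f [ 0.3 -0.8  0.1] tq [ 0.09  0.12 -0.  ] q1,6 [ 0.87 -0.95] open 39.6 gf 10.0 tilt -1.0 yax [-1.    0.08]
t 16.23 p [428.6 256.5 133. ] f [-0.4  0.4 -0.8] tq [ 0.02  0.1  -0.02] q1,6 [ 0.87 -0.94] open 39.8 gf 10.0 tilt -1.0 yax [-1.    0.08]
```

Request:
step_arm(deltas="34 0 0 -0.01 0 0 0.5; 34 0 0 -0.01 0 0 0.5; 34 0 0 0 0 0 0.5; 34 0 0 0 0 0 0.5; 34 0 0 0 0 0 0")

```text
time_s: 16.7
position: [428.3, 256.3, 133.3]
orientation: [-0.612, 0.791, -0.0, 0.0]
force: [0.9, -0.4, -0.7]
opening: 39.6
grasp_force: 10.0
```

```bash
python3 - <<'E'
from h import *
for i in range(2): go(None);shot('top')
E
```

```text
t 16.7 p [428.3 256.3 133.3] f [ 0.9 -0.4 -0.7] tq [ 0.01  0.09 -0.03] q1,6 [ 0.87 -1.12] open 39.6 gf 10.0 tilt -1.0 yax [-0.97  0.25]
t 16.75 p [428.2 256.3 133.2] f [-0.1 -0.1 -0.5] tq [0.05 0.08 0.02] q1,6 [ 0.87 -1.12] open 40.0 gf 10.0 tilt -1.0 yax [-0.97  0.25]
```

Request:
step_arm(deltas="34 0 0 -0.01 0 0 0.5; 34 0 0 -0.01 0 0 0.5; 34 0 0 -0.01 0 0 0.5; 34 0 0 0 0 0 0.5; 34 0 0 0 0 0 0")

```text
time_s: 17.22
position: [428.1, 256.1, 133.9]
orientation: [-0.541, 0.841, 0.0, 0.0]
force: [-0.3, -0.1, -1.1]
opening: 39.6
grasp_force: 10.0
```

```bash
python3 - <<'E'
from h import *
for i in range(2): go(None);shot('top')
E
```

```text
t 17.22 p [428.1 256.1 133.9] f [-0.3 -0.1 -1.1] tq [0.04 0.06 0.03] q1,6 [ 0.87 -1.29] open 39.6 gf 10.0 tilt -1.0 yax [-0.91  0.42]
t 17.27 p [428.1 256.1 133.9] f [ 1.3  0.1 -0.6] tq [ 0.08  0.08 -0.03] q1,6 [ 0.87 -1.29] open 39.7 gf 10.0 tilt -1.0 yax [-0.91  0.41]
```

Request:
step_arm(deltas="34 0 0 -0.01 0 0 0.5; 34 0 0 -0.01 0 0 0.5; 34 0 0 -0.01 0 0 0.5; 34 0 0 0 0 0 0.5; 34 0 0 0 0 0 0")

```text
time_s: 17.73
position: [427.8, 255.9, 134.6]
orientation: [-0.465, 0.885, -0.0, -0.0]
force: [-0.8, 0.3, -1.5]
opening: 39.7
grasp_force: 10.0
```

```bash
python3 - <<'E'
from h import *
for i in range(2): go(None);shot('top')
E
```

```text
t 17.73 p [427.8 255.9 134.6] f [-0.8  0.3 -1.5] tq [-0.    0.08 -0.02] q1,6 [ 0.87 -1.47] open 39.7 gf 10.0 tilt -1.0 yax [-0.82  0.57]
t 17.78 p [427.9 255.9 134.6] f [-0.4 -0.3 -0.9] tq [ 0.02  0.12 -0.01] q1,6 [ 0.87 -1.47] open 39.8 gf 10.0 tilt -1.0 yax [-0.82  0.57]
```

Request:
step_arm(deltas="34 0 0 -0.01 0 0 0.5; 34 0 0 -0.01 0 0 0.5; 34 0 0 -0.01 0 0 0.5; 34 0 0 0 0 0 0.5; 34 0 0 0 0 0 0")

```text
time_s: 18.25
position: [427.6, 255.7, 135.2]
orientation: [-0.386, 0.922, -0.0, -0.001]
force: [-0.8, -1.2, -2.3]
opening: 39.9
grasp_force: 10.0
```

```bash
python3 - <<'E'
from h import *
for i in range(2): go(None);shot('top')
E
```

```text
t 18.25 p [427.6 255.7 135.2] f [-0.8 -1.2 -2.3] tq [-0.11  0.17 -0.  ] q1,6 [ 0.87 -1.64] open 39.9 gf 10.0 tilt -1.0 yax [-0.71  0.7 ]
t 18.3 p [427.6 255.7 135.3] f [-1.4  0.2 -2. ] tq [-0.11  0.21  0.03] q1,6 [ 0.87 -1.64] open 40.1 gf 10.0 tilt -1.0 yax [-0.71  0.7 ]
```

Request:
step_arm(deltas="34 0 0 -0.01 0 0 0.5; 34 0 0 0 0 0 0.5; 34 0 0 -0.01 0 0 0.5; 34 0 0 0 0 0 0.5; 34 0 0 0 0 0 0")

```text
time_s: 18.77
position: [427.4, 255.6, 135.7]
orientation: [-0.304, 0.953, -0.0, -0.001]
force: [-0.7, -0.1, -3.9]
opening: 40.0
grasp_force: 10.0
```

```bash
python3 - <<'E'
from h import *
for i in range(2): go(None);shot('top')
E
```

```text
t 18.77 p [427.4 255.6 135.7] f [-0.7 -0.1 -3.9] tq [-0.19  0.2  -0.02] q1,6 [ 0.87 -1.82] open 40.0 gf 10.0 tilt -1.0 yax [-0.58  0.81]
t 18.82 p [427.5 255.6 135.8] f [-0.3 -2.1 -4. ] tq [-0.25  0.29 -0.07] q1,6 [ 0.87 -1.82] open 39.9 gf 10.0 tilt -1.0 yax [-0.58  0.81]
```

Request:
step_arm(deltas="34 0 0 -0.01 0 0 0.5; 34 0 0 0 0 0 0.5; 34 0 0 -0.01 0 0 0.5; 34 0 0 0 0 0 0.5; 34 0 0 0 0 0 0")

```text
time_s: 19.28
position: [428.6, 256.6, 137.5]
orientation: [-0.221, 0.975, 0.0, 0.001]
force: [0.1, -0.9, -0.7]
opening: 40.1
grasp_force: 10.0
```

```bash
python3 - <<'E'
from h import *
for i in range(2): go(None);shot('top')
E
```

```text
t 19.28 p [428.6 256.6 137.5] f [ 0.1 -0.9 -0.7] tq [-0.08  0.1   0.04] q1,6 [ 0.87 -1.99] open 40.1 gf 10.0 tilt -1.0 yax [-0.43  0.9 ]
t 19.33 p [428.6 256.6 137.4] f [ 0.1 -0.6 -0.1] tq [-0.1   0.05  0.01] q1,6 [ 0.87 -1.99] open 39.7 gf 10.0 tilt -1.0 yax [-0.43  0.9 ]
```

z jumped 1.7 mm and the force vanished, so the lugs are free. Trying a gentle straight lift.

Request:
step_arm(deltas="34 0 0 0 0 0 0.3; 34 0 0 -0.03 0 0 0; 34 0 0 -0.03 0 0 0; 34 0 0 0 0 0 0", grip_force=12)

```text
time_s: 19.72
position: [428.4, 256.4, 139.1]
orientation: [-0.208, 0.978, 0.0, 0.001]
force: [-0.5, -0.4, -0.5]
opening: 39.6
grasp_force: 12.0
```

```bash
python3 - <<'E'
from h import *
for i in range(2): go(None);shot('top')
E
```

```text
t 19.72 p [428.4 256.4 139.1] f [-0.5 -0.4 -0.5] tq [-0.01 -0.03 -0.06] q1,6 [ 0.87 -2.02] open 39.6 gf 12.0 tilt -1.0 yax [-0.41  0.91]
t 19.77 p [428.2 256.3 139. ] f [ 0.5 -0.2 -0.8] tq [ 0.02 -0.02  0.02] q1,6 [ 0.87 -2.02] open 40.0 gf 12.0 tilt -1.0 yax [-0.41  0.91]
```

Request:
step_arm(deltas="34 0 0 -0.1 0 0 0; 34 0 0 -0.1 0 0 0; 34 0 0 -0.1 0 0 0; 34 0 0 0 0 0 0")

```text
time_s: 20.15
position: [428.4, 256.4, 148.5]
orientation: [-0.207, 0.978, 0.0, 0.001]
force: [-1.0, 0.5, 0.8]
opening: 40.0
grasp_force: 12.0
```

Request:
step_arm(deltas="34 0 0 -0.2 0 0 0; 34 0 0 -0.3 0 0 0; 34 0 0 -0.3 0 0 0; 34 0 0 -0.4 0 0 0; 34 0 0 -0.4 0 0 0; 34 0 0 -0.4 0 0 0; 34 0 0 -0.4 0 0 0; 34 0 0 -0.2 0 0 0", grip_force=16)

```text
time_s: 20.82
position: [428.7, 256.6, 228.3]
orientation: [-0.207, 0.978, 0.001, 0.002]
force: [0.5, -0.2, -0.3]
opening: 39.9
grasp_force: 16.0
```

```bash
python3 - <<'E'
from h import *
go([478,-13,226])
P=[]
for n in('top','side'):
    c=shot(n)
    for t in('spinner','screw_dish','mat'):
        for r in spot_point(n,t)[:2]: print(n,t,round(r['confidence'],2),np.round(r['point'],1))
    if n=='side':
        u,v=proj(c,[428,256,150])[0].astype(int);cv2.imwrite('pics/lift.png',cv2.resize(c['pixels'][v-60:v+60,u-60:u+60,::-1],(500,500),interpolation=cv2.INTER_CUBIC))
E
```

```text
t 20.82 p [428.7 256.6 228.3] f [ 0.5 -0.2 -0.3] tq [ 0.01 -0.01  0.  ] q1,6 [ 0.87 -2.02] open 39.9 gf 16.0 tilt -1.0 yax [-0.41  0.91]
units [ 2.15 -8.88  0.06]
top spinner 0.55 [422.2 257.5 105.1]
top spinner 0.32 [427.5 255.6  -0.6]
top screw_dish 0.66 [479.  -17.5  -0. ]
top mat 0.71 [ 446.1 -375.     3.4]
side spinner 0.58 [425.9 254.1 201.7]
side screw_dish 0.8 [476.3 -15.3   1.2]
side mat 0.82 [ 442.9 -375.3    5.7]
```

View pics/lift.png

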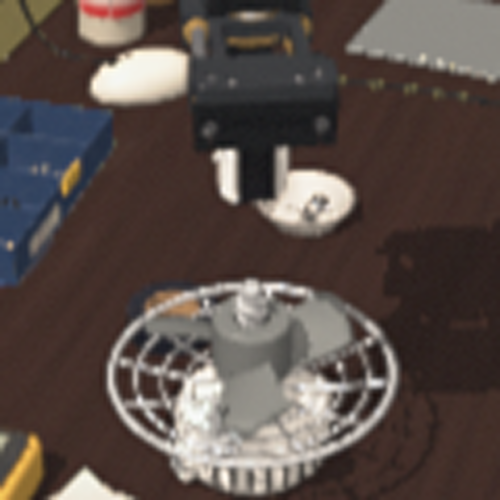

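The nut is held clear at about (250,175) in the crop, and the blade stays on the bare shaft. Moving over the dish.

Request:
step_arm(deltas="34 0.24 -0.98 0 0 0 0; 34 0.24 -0.98 0 0 0 0; 34 0.24 -0.98 0 0 0 0; 34 0.24 -0.98 0 0 0 0; 34 0.24 -0.98 0 0 0 0; 34 0.24 -0.98 0 0 0 0; 34 0.24 -0.98 0 0 0 0; 34 0.24 -0.98 0 0 0 0; 34 0.24 -0.98 0 0 0 0; 34 0 0 0 0 0 0")

```text
time_s: 22.05
position: [476.1, -15.7, 225.1]
orientation: [-0.205, 0.979, -0.0, -0.001]
force: [1.1, 0.4, -1.3]
opening: 39.4
grasp_force: 16.0
```

```bash
python3 - <<'E'
from h import *
c=cv2.imread('pics/top0.png')
for n in('top','side'):
    C=shot(n);ms=masks_of(n,'screw_dish')
    for m in ms[:2]:
        v,u=np.nonzero(m['pixels']);(e,ax,an)=cv2.fitEllipse(cv2.findContours(m['pixels'].astype(np.uint8),0,1)[0][0]);print(n,round(m['confidence'],2),e,ax,atz(C,[e],13).round(1))
go([478,-14.5,60])
E
```

```text
top 0.7 (202.58580017089844, 234.39967346191406) (22.622068405151367, 34.834285736083984) [[415.1 275.6  13. ]]
top 0.61 (296.76141357421875, 216.36227416992188) (11.747603416442871, 22.448749542236328) [[465.2 -27.6  13. ]]
side 0.64 (289.57672119140625, 245.701904296875) (14.2650785446167, 20.867929458618164) [[479.8 -17.4  13. ]]
t 22.25 p [475.9 -11.8 225.3] f [ 0.1  0.3 -0.5] tq [ 0.01  0.08 -0.03] q1,6 [ 0.32 -1.47] open 40.0 gf 16.0 tilt -1.0 yax [-0.41  0.91]
units [-0.03 -0.11  5.51]
```

Request:
step_arm(deltas="34 -0.03 -0.1 0.4 0 0 0; 34 0 0 0.7 0 0 0; 34 0 0 0.9 0 0 0; 34 0 0 0.9 0 0 0; 34 0 0 0.9 0 0 0; 34 0 0 0.8 0 0 0; 34 0 0 0.5 0 0 0; 34 0 0 0.3 0 0 0; 34 0 0 0 0 0 0; 34 0 0 0 0 0 0")

```text
time_s: 23.08
position: [478.5, -13.7, 63.9]
orientation: [-0.208, 0.978, -0.0, 0.0]
force: [-0.6, 0.4, -0.4]
opening: 39.2
grasp_force: 16.0
```

```bash
python3 - <<'E'
from h import *
ims=[]
for n in('top','side'):
    c=shot(n);u,v=proj(c,[478,-14,15])[0].astype(int);ims.append(cv2.resize(c['pixels'][v-30:v+30,u-30:u+30,::-1],(400,400),interpolation=cv2.INTER_CUBIC))
cv2.imwrite('pics/dish.png',np.hstack(ims))
go([478,-14.5,38])
E
```

```text
t 23.18 p [479.1 -13.8  64.8] f [ 0.9 -0.  -0.7] tq [ 0.03 -0.01  0.04] q1,6 [ 0.31 -1.46] open 40.1 gf 16.0 tilt -1.0 yax [-0.41  0.91]
units [ 0.05 -0.    0.89]
```

View pics/dish.png

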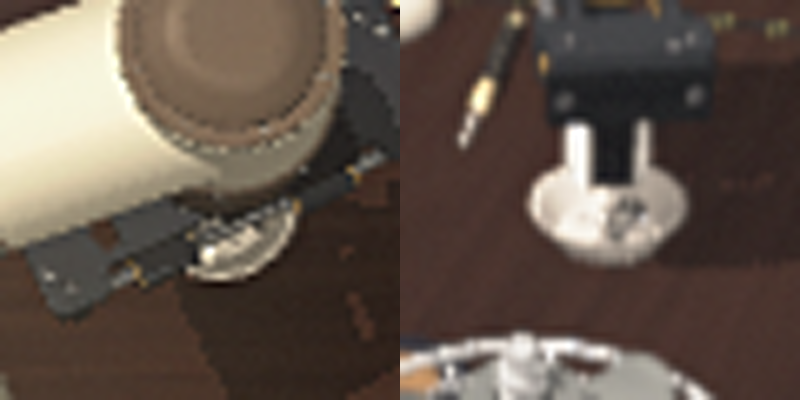

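The nut (side crop 608,150) is centred over the dish (608,210). Lowering slowly until contact.

Request:
step_arm(deltas="34 0.03 0 0.3 0 0 0; 34 0 0 0.25 0 0 0; 34 0 0 0.15 0 0 0; 34 0 0 0.1 0 0 0; 34 0 0 0 0 0 0; 34 0 0 0 0 0 0")

```text
time_s: 23.68
position: [477.2, -14.9, 39.4]
orientation: [-0.207, 0.978, -0.0, -0.0]
force: [0.5, 0.9, -0.5]
opening: 40.0
grasp_force: 16.0
```

```bash
python3 - <<'E'
from h import *
go([478,-14.5,38])
E
```

```text
t 23.68 p [477.2 -14.9  39.4] f [ 0.5  0.9 -0.5] tq [ 0.03  0.03 -0.02] q1,6 [ 0.31 -1.46] open 40.0 gf 16.0 tilt -1.0 yax [-0.41  0.91]
units [-0.03  0.    0.05]
```

Request:
step_arm(deltas="34 0 0 0.04 0 0 0; 34 0 0 0.04 0 0 0; 34 0 0 0 0 0 0")

```text
time_s: 23.93
position: [477.6, -14.7, 37.5]
orientation: [-0.207, 0.978, 0.0, 0.0]
force: [0.1, -0.5, 0.3]
opening: 39.8
grasp_force: 16.0
```

```bash
python3 - <<'E'
from h import *
go([478,-14.5,38])
E
```

```text
t 23.93 p [477.6 -14.7  37.5] f [ 0.1 -0.5  0.3] tq [-0.    0.06 -0.01] q1,6 [ 0.31 -1.46] open 39.8 gf 16.0 tilt -1.0 yax [-0.41  0.91]
units [-0.02  0.   -0.02]
```

Request:
step_arm(deltas="34 0 0 0.03 0 0 0; 34 0 0 0.03 0 0 0; 34 0 0 0 0 0 0")

```text
time_s: 24.18
position: [477.8, -14.7, 36.7]
orientation: [-0.208, 0.978, -0.0, 0.001]
force: [-2.3, 0.7, 10.6]
opening: 39.8
grasp_force: 16.0
```

```bash
python3 - <<'E'
from h import *
go([478,-14.5,38])
E
```

```text
t 24.18 p [477.8 -14.7  36.7] f [-2.3  0.7 10.6] tq [0.37 0.83 0.  ] q1,6 [ 0.31 -1.46] open 39.8 gf 16.0 tilt -1.0 yax [-0.41  0.91]
units [-0.01  0.   -0.04]
```

Contact at z = 36.7. Easing off, opening, then rising.

Request:
step_arm(deltas="36 0 0 -0.02 0 0 0; 42 0 0 0 0 0 0; 46 0 0 0 0 0 0; 50 0 0 0 0 0 0; 50 0 0 -0.1 0 0 0; 50 0 0 -0.2 0 0 0; 50 0 0 -0.4 0 0 0; 50 0 0 -0.6 0 0 0; 50 0 0 -0.8 0 0 0; 50 0 0 -0.9 0 0 0")

```text
time_s: 25.02
position: [476.2, -15.0, 126.4]
orientation: [-0.207, 0.978, 0.0, -0.002]
force: [0.8, 0.9, 0.1]
opening: 50.1
grasp_force: 0.0
```

Request:
step_arm(deltas="60 0 0 -0.9 0 0 0; 75 0 0 -0.9 0 0 0; 87 0 0 -0.9 0 0 0; 87 -0.24 0.98 0 0 0 0; 87 -0.24 0.98 0 0 0 0; 87 -0.24 0.98 0 0 0 0; 87 -0.24 0.98 0 0 0 0; 87 -0.24 0.98 0 0 0 0; 87 -0.24 0.98 0 0 0 0; 87 0 0 0 0 0 0")

```text
time_s: 25.85
position: [444.8, 167.7, 207.5]
orientation: [-0.209, 0.978, 0.001, 0.001]
force: [0.3, 0.1, 0.6]
opening: 87.3
grasp_force: 0.0
```

```bash
python3 - <<'E'
from h import *
go([428,256,200])
ims=[]
for n,p in(('top',[478,-14,15]),('side',[478,-14,15]),('side',[428,256,100])):
    c=shot(n);u,v=proj(c,p)[0].astype(int);ims.append(cv2.resize(c['pixels'][v-35:v+35,u-35:u+35,::-1],(266,266),interpolation=cv2.INTER_CUBIC))
cv2.imwrite('pics/nutdown.png',np.hstack(ims))
for n in('top','side'):
    for t in('spinner','blade','hub_top','shaft_end'):
        for r in spot_point(n,t)[:2]: print(n,t,round(r['confidence'],2),np.round(r['point'],1))
E
```

```text
t 25.85 p [444.8 167.7 207.5] f [0.3 0.1 0.6] tq [0.01 0.05 0.03] q1,6 [ 0.7  -1.85] open 87.3 gf 0.0 tilt -1.0 yax [-0.41  0.91]
units [-0.7   2.91  0.25]
top spinner 0.48 [476.3 -15.7  10.1]
top blade 0.9 [247.8 433.2  -0.5]
top blade 0.66 [425.3 258.9  72.2]
top hub_top 0.66 [249.8 438.5  54.5]
top hub_top 0.49 [426.8 257.5 104. ]
top shaft_end 0.71 [431.8 256.2 131. ]
side spinner 0.67 [474.1 -14.9  11.4]
side blade 0.62 [2.545e+02 4.389e+02 2.000e-01]
side blade 0.59 [ 4.246e+02  2.611e+02 -3.000e-01]
side hub_top 0.97 [250.8 436.1  54.8]
side hub_top 0.6 [427.1 257.4 108.6]
side shaft_end 0.89 [424.1 254.6 136.1]
```

View pics/nutdown.png

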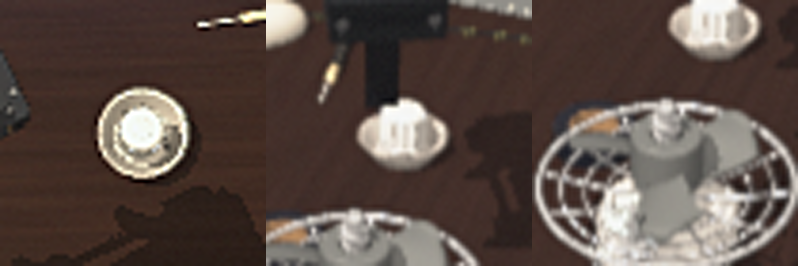

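The nut sits upright in the middle of the dish (left crop 140,130; centre crop 402,125). The blade is still on the shaft. Back over the hub.

Request:
step_arm(deltas="87 -0.23 0.97 0 0 0 0; 87 -0.23 0.97 0 0 0 0; 87 -0.24 0.9 0.2 0 0 0; 87 0 0 0 0 0 0; 87 0 0 0 0 0 0; 87 0 0 0.3 0 0 0; 87 0 0 0.5 0 0 0; 87 0 0 0.4 0 0 0; 87 0 0 0 0 0 0; 87 0 0 0 0 0 0")

```text
time_s: 27.23
position: [429.8, 249.1, 164.5]
orientation: [-0.207, 0.978, -0.001, -0.001]
force: [-0.0, -0.4, 0.9]
opening: 86.9
grasp_force: 0.0
```

```bash
python3 - <<'E'
from h import *
go([428.2,256.1,112])
E
```

```text
t 27.23 p [429.8 249.1 164.5] f [-0.  -0.4  0.9] tq [ 0.04 -0.04  0.  ] q1,6 [ 0.85 -2.01] open 86.9 gf 0.0 tilt -1.0 yax [-0.4   0.91]
units [-0.05  0.24  1.75]
```

Request:
step_arm(deltas="87 -0.05 0.24 0 0 0 0; 80 0 0 0.4 0 0 0; 80 0 0 0.5 0 0 0; 80 0 0 0.5 0 0 0; 75 0 0 0.25 0 0 0; 70 0 0 0.1 0 0 0; 65 0 0 0 0 0 0; 60 0 0 0 0 0 0", grip_force=5)

```text
time_s: 27.9
position: [428.9, 258.0, 113.3]
orientation: [-0.207, 0.978, 0.0, 0.001]
force: [0.4, 0.2, -0.3]
opening: 64.9
grasp_force: 0.0
```

```bash
python3 - <<'E'
from h import *
go([428.2,256.1,112])
E
```

```text
t 27.9 p [428.9 258.  113.3] f [ 0.4  0.2 -0.3] tq [ 0.    0.08 -0.  ] q1,6 [ 0.87 -2.02] open 64.9 gf 0.0 tilt -1.0 yax [-0.41  0.91]
units [ 0.05 -0.05  0.04]
```

Request:
step_arm(deltas="60 0.03 -0.03 0.04 0 0 0; 55 0 0 0 0 0 0; 50 0 0 0 0 0 0; 45 0 0 0 0 0 0; 42 0 0 0 0 0 0; 42 0 0 0 0 0 0; 42 0 0 0 0 0 0; 42 0 0 0 0 0 0", grip_force=5)

```text
time_s: 28.57
position: [428.1, 256.3, 111.8]
orientation: [-0.207, 0.978, -0.0, 0.0]
force: [0.7, -2.5, 3.8]
opening: 49.9
grasp_force: 5.0
```

```bash
python3 - <<'E'
from h import *
go([428.2,256.1,112])
E
```

```text
t 28.57 p [428.1 256.3 111.8] f [ 0.7 -2.5  3.8] tq [-0.59 -0.15 -0.01] q1,6 [ 0.87 -2.02] open 49.9 gf 5.0 tilt -1.0 yax [-0.41  0.91]
units [-0.   -0.01 -0.01]
```

Request:
step_arm(deltas="42 0 -0.02 0 0 0 0; 42 0 0 0 0 0 0; 42 0 0 -0.05 0 0 0; 42 0 0 -0.05 0 0 0; 42 0 0 0 0 0 0", grip_force=18)

```text
time_s: 28.98
position: [428.0, 255.7, 114.1]
orientation: [-0.207, 0.978, -0.0, -0.0]
force: [0.6, -0.5, -0.7]
opening: 49.4
grasp_force: 18.0
```

```bash
python3 - <<'E'
from h import *
go([428.2,256.1,112])
E
```

```text
t 28.98 p [428.  255.7 114.1] f [ 0.6 -0.5 -0.7] tq [ 0.06 -0.04 -0.01] q1,6 [ 0.86 -2.02] open 49.4 gf 18.0 tilt -1.0 yax [-0.41  0.91]
units [-0.01  0.01  0.07]
```

Lifting freely. Going straight up.

Request:
step_arm(deltas="42 0 0 -0.1 0 0 0; 42 0 0 -0.15 0 0 0; 42 0 0 -0.2 0 0 0; 42 0 0 -0.2 0 0 0; 42 0 0 -0.2 0 0 0; 42 0 0 -0.2 0 0 0; 42 0 0 0 0 0 0")

```text
time_s: 29.57
position: [428.8, 256.5, 147.5]
orientation: [-0.207, 0.978, 0.001, 0.001]
force: [-0.8, 0.0, -0.7]
opening: 49.5
grasp_force: 18.0
```

```bash
python3 - <<'E'
from h import *
go([428.2,256.1,112])
E
```

```text
t 29.57 p [428.8 256.5 147.5] f [-0.8  0.  -0.7] tq [ 0.   -0.02 -0.  ] q1,6 [ 0.86 -2.02] open 49.5 gf 18.0 tilt -1.0 yax [-0.41  0.91]
units [ 0.03 -0.    1.18]
```

Request:
step_arm(deltas="42 0 0 -0.2 0 0 0; 42 0 0 -0.3 0 0 0; 42 0 0 -0.4 0 0 0; 42 0 0 -0.5 0 0 0; 42 0 0 -0.6 0 0 0; 42 0 0 -0.6 0 0 0; 42 0 0 -0.4 0 0 0; 42 0 0 -0.2 0 0 0; 42 0 0 0 0 0 0")

```text
time_s: 30.32
position: [428.6, 256.2, 243.6]
orientation: [-0.207, 0.978, 0.001, 0.001]
force: [-0.2, 0.0, -0.9]
opening: 49.7
grasp_force: 18.0
```

```bash
python3 - <<'E'
from h import *
go([444.8,-375,240])
for n in('top','side'):
    c=shot(n)
    for t in('blade',):
        for r in spot_point(n,t)[:3]: print(n,t,round(r['confidence'],2),np.round(r['point'],1))
E
```

```text
t 30.32 p [428.6 256.2 243.6] f [-0.2  0.  -0.9] tq [-0.   -0.   -0.03] q1,6 [ 0.86 -2.02] open 49.7 gf 18.0 tilt -1.0 yax [-0.41  0.91]
units [  8.04 -19.45   0.07]
top blade 0.74 [427.7 255.4 201. ]
top blade 0.66 [698.8 238.5  -1.7]
side blade 0.65 [430.3 255.7 199.6]
side blade 0.65 [2.529e+02 4.377e+02 1.000e-01]
side blade 0.23 [ 446.  -373.5    4.1]
```

Request:
step_arm(deltas="42 0.2 -0.5 0 0 0 0; 42 0.4 -0.95 0 0 0 0; 42 0.4 -0.95 0 0 0 0; 42 0.4 -0.95 0 0 0 0; 42 0.4 -0.95 0 0 0 0; 42 0.4 -0.95 0 0 0 0; 42 0.4 -0.95 0 0 0 0; 42 0.4 -0.95 0 0 0 0; 42 0.4 -0.95 0 0 0 0; 42 0.4 -0.95 0 0 0 0")

```text
time_s: 31.35
position: [432.9, -40.7, 241.3]
orientation: [-0.207, 0.978, -0.0, -0.001]
force: [1.4, 0.6, -1.0]
opening: 49.5
grasp_force: 18.0
```

Request:
step_arm(deltas="42 0.4 -0.95 0 0 0 0; 42 0.4 -0.95 0 0 0 0; 42 0.4 -0.95 0 0 0 0; 42 0.4 -0.95 0 0 0 0; 42 0.4 -0.95 0 0 0 0; 42 0.4 -0.95 0 0 0 0; 42 0.4 -0.95 0 0 0 0; 42 0.4 -0.95 0 0 0 0; 42 0.4 -0.95 0 0 0 0; 42 0.2 -0.5 0 0 0 0")

```text
time_s: 32.18
position: [438.7, -336.0, 240.7]
orientation: [-0.206, 0.979, 0.0, -0.001]
force: [0.7, 0.4, 0.0]
opening: 49.4
grasp_force: 18.0
```

```bash
python3 - <<'E'
from h import *
c=shot('top')
go([444.8,-375,100])
E
```

```text
t 32.23 p [ 438.9 -337.3  240.5] f [ 1.7 -1.6  0.5] tq [-0.29 -0.18 -0.03] q1,6 [-0.36 -0.8 ] open 49.4 gf 18.0 tilt -1.0 yax [-0.4   0.92]
units [ 0.32 -1.23  4.68]
```

Request:
step_arm(deltas="42 0.16 -0.6 0.3 0 0 0; 42 0.16 -0.6 0.5 0 0 0; 42 0 0 0.8 0 0 0; 42 0 0 0.9 0 0 0; 42 0 0 0.9 0 0 0; 42 0 0 0.9 0 0 0; 42 0 0 0.7 0 0 0; 42 0 0 0.5 0 0 0; 42 0 0 0 0 0 0; 42 0 0 0 0 0 0")

```text
time_s: 33.07
position: [444.7, -369.6, 76.0]
orientation: [-0.207, 0.978, 0.001, -0.001]
force: [1.4, -0.5, 0.4]
opening: 49.6
grasp_force: 18.0
```

```bash
python3 - <<'E'
from h import *
c=shot('top')
for n in('top','side'):
    c=shot(n)
    for t in('blade','mat'):
        for r in spot_point(n,t)[:3]: print(n,t,round(r['confidence'],2),np.round(r['point'],1))
go([444.8,-375,47])
E
```

```text
top blade 0.83 [247.3 433.4  -1.4]
top blade 0.45 [ 443.6 -371.8   35.4]
top mat 0.58 [ 445.7 -379.2    4.3]
top mat 0.26 [429.7 255.7   1.8]
side blade 0.81 [256.4 437.9   2.3]
side blade 0.69 [643.1 164.4 240.8]
side blade 0.63 [ 448.9 -372.6   36. ]
side mat 0.79 [ 442.7 -371.3    5.2]
t 33.42 p [ 446.1 -370.    77.9] f [-0.2  0.3 -0.9] tq [0.01 0.05 0.01] q1,6 [-0.41 -0.74] open 49.7 gf 18.0 tilt -1.0 yax [-0.41  0.91]
units [ 0.11 -0.13  1.03]
```

Request:
step_arm(deltas="42 0.1 -0.13 0.3 0 0 0; 42 0 0 0.3 0 0 0; 42 0 0 0.15 0 0 0; 42 0 0 0.1 0 0 0; 42 0 0 0 0 0 0; 42 0 0 0 0 0 0")

```text
time_s: 33.92
position: [444.4, -374.6, 50.9]
orientation: [-0.207, 0.978, 0.0, -0.0]
force: [0.6, -0.4, -1.4]
opening: 49.5
grasp_force: 18.0
```

Request:
step_arm(deltas="42 0 0 0.03 0 0 0; 42 0 0 0.03 0 0 0; 42 0 0 0 0 0 0")

```text
time_s: 34.17
position: [444.6, -374.6, 49.6]
orientation: [-0.207, 0.978, -0.0, 0.0]
force: [0.1, -0.1, -0.9]
opening: 49.8
grasp_force: 18.0
```

```bash
python3 - <<'E'
from h import *
go([444.8,-375,47])
E
```

```text
t 34.17 p [ 444.6 -374.6   49.6] f [ 0.1 -0.1 -0.9] tq [-0.07 -0.   -0.01] q1,6 [-0.42 -0.73] open 49.8 gf 18.0 tilt -1.0 yax [-0.41  0.91]
units [ 0.   -0.02  0.09]
```

Request:
step_arm(deltas="42 0 0 0.02 0 0 0; 42 0 0 0.02 0 0 0; 42 0 0 0 0 0 0; 42 0 0 0 0 0 0")

```text
time_s: 34.5
position: [444.6, -374.6, 48.4]
orientation: [-0.207, 0.978, -0.0, 0.0]
force: [0.4, -0.6, -0.5]
opening: 49.6
grasp_force: 18.0
```

```bash
python3 - <<'E'
from h import *
go([444.8,-375,47])
E
```

```text
t 34.5 p [ 444.6 -374.6   48.4] f [ 0.4 -0.6 -0.5] tq [0.   0.02 0.03] q1,6 [-0.42 -0.73] open 49.6 gf 18.0 tilt -1.0 yax [-0.41  0.91]
units [-0.   -0.02  0.05]
```

Request:
step_arm(deltas="42 0 0 0.02 0 0 0; 42 0 0 0.01 0 0 0; 42 0 0 0 0 0 0; 42 0 0 0 0 0 0")

```text
time_s: 34.83
position: [444.7, -374.7, 47.9]
orientation: [-0.207, 0.978, -0.0, 0.0]
force: [-1.2, 0.3, 2.4]
opening: 49.8
grasp_force: 18.0
```

```bash
python3 - <<'E'
from h import *
go([444.8,-375,47])
E
```

```text
t 34.83 p [ 444.7 -374.7   47.9] f [-1.2  0.3  2.4] tq [ 0.3   0.24 -0.02] q1,6 [-0.42 -0.73] open 49.8 gf 18.0 tilt -1.0 yax [-0.41  0.91]
units [ 0.   -0.01  0.03]
```

Touching at 2.4 N. Opening and rising.

Request:
step_arm(deltas="50 0 0 0 0 0 0; 54 0 0 0 0 0 0; 60 0 0 0 0 0 0; 65 0 0 0 0 0 0; 65 0 0 -0.1 0 0 0; 65 0 0 -0.3 0 0 0; 65 0 0 -0.6 0 0 0; 65 0 0 -0.8 0 0 0; 65 0 0 -0.9 0 0 0; 65 0 0 -0.9 0 0 0")

```text
time_s: 35.67
position: [444.3, -374.5, 157.1]
orientation: [-0.207, 0.978, -0.0, -0.0]
force: [1.0, -0.1, 0.1]
opening: 64.7
grasp_force: 0.0
```

Request:
step_arm(deltas="65 0.3 0.9 -0.6 0 0 0; 65 0.3 0.9 -0.3 0 0 0; 65 0.3 0.9 0 0 0 0; 65 0.3 0.9 0 0 0 0; 65 0 0 0 0 0 0; 65 0 0 0 0 0 0")

```text
time_s: 36.17
position: [367.3, -289.9, 183.7]
orientation: [-0.208, 0.978, -0.001, 0.001]
force: [0.1, -0.6, 0.1]
opening: 65.0
grasp_force: 0.0
```

```bash
python3 - <<'E'
from h import *
ims=[]
for n,p in(('top',[445,-375,15]),('side',[445,-375,15]),('side',[478,-14,15])):
    c=shot(n);u,v=proj(c,p)[0].astype(int);ims.append(cv2.resize(c['pixels'][v-35:v+35,u-35:u+35,::-1],(266,266),interpolation=cv2.INTER_CUBIC))
    for t in('blade','spinner','mat','screw_dish'):
        for r in spot_point(n,t)[:2]: print(n,t,round(r['confidence'],2),np.round(r['point'],1))
cv2.imwrite('pics/final.png',np.hstack(ims));go(None)
E
```

```text
top blade 0.87 [248.3 434.1   1.8]
top spinner 0.41 [473.6 -16.3   8.9]
top screw_dish 0.51 [479.4 -13.1  -0.9]
side blade 0.7 [257.  437.7   0.8]
side blade 0.66 [ 448.5 -376.9    3.8]
side spinner 0.65 [476.9 -17.5  11.7]
side mat 0.78 [ 446.2 -373.3    1.9]
side screw_dish 0.49 [424.5 258.7   4.7]
side screw_dish 0.44 [478.4 -13.7  -1.6]
side blade 0.87 [251.9 438.1  -2.6]
side blade 0.6 [ 450.  -373.8    4.2]
side spinner 0.67 [476.6 -14.8  10.7]
side mat 0.77 [ 445.7 -370.5    7.1]
side screw_dish 0.68 [480.8 -17.7   2.3]
t 36.92 p [ 367.9 -290.5  182.4] f [-0.   0.  -0.7] tq [0.01 0.   0.04] q1,6 [-0.32 -0.83] open 64.9 gf 0.0 tilt -1.0 yax [-0.41  0.91]
```

View pics/final.png

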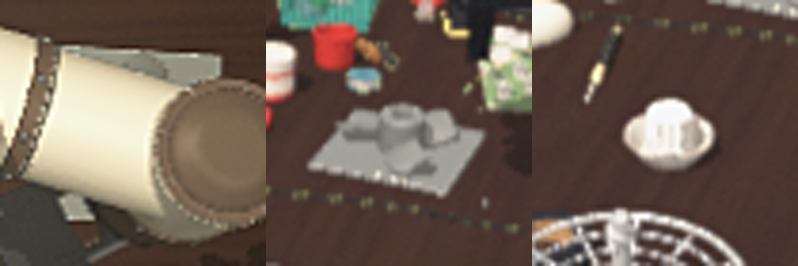

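The blade lies flat in the middle of the mat (centre crop 400,140), the nut sits crown up in the dish (right crop 668,130), and the gripper touches nothing. Handing in.

```bash
python3 -c "
from h import *
print(job_done())"
```

```text
the job is handed in; nothing more can be done
None
```

The fan's blade lies flat and the same way up in the middle of the mat, and the nut sits crown up in the screw dish; I handed the job in at about 37 s, with no verdict returned.

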